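Set out the sanding kit from a pile into its trays

TASK

The sanding kit lies piled up on the bench. Take the pile apart and lay each of its four pieces - the plywood strip, the roll of tape, the beech block and the cork sanding block - flat inside the pocket of the shallow plywood tray shaped for it: pocket and piece have the same shape, with a finger-breadth to spare. Leave the yellow cup standing where it is.

Things in the scene. Friction and masses are not known exactly. Their poses are not given: they have to be found in the camera images.
- ply_strip (a point): Plywood strip, a plain rectangular offcut 60 mm long, 26 mm wide, 18 mm high; loose, on top of the pile at the start, lying on the roll of tape. Frame: origin at the centre of its underside, x along its long side, y across, z up.
- tape_roll (a point): Roll of yellow tape lying flat, a ring about 52 mm in outer diameter and 20 mm high (a hole about 20 mm wide in its middle; a short tail of tape stands off the rim by about 2 mm); loose, second from the top of the pile, lying on the beech block. Origin at the centre of its underside, z up; x and y mean nothing (round).
- beech_block (a point): Long, narrow, brown beech-wood block, 110 mm long, 42 mm wide, 26 mm high; loose, third from the top, lying crosswise on the cork sanding block. Frame: origin at the centre of its underside, x along its long side, y across, z up.
- cork_block (a point): Cork sanding block, plain reddish brown with a thin grey sole, 100 mm long, 60 mm wide, 28 mm high; loose, at the bottom of the pile, on the bench. Frame: origin at the centre of its underside, x along its long side, y across, z up.
- tray_strip: Plywood tray for the plywood strip: a plate 100 x 66 mm with a rectangular pocket 76 x 42 mm in its middle (the smallest rectangular tray). Frame: origin at the centre of the plate's underside (on the bench), x along the pocket's long side, y across, z up. Fixed to the bench; pocket floor 3 mm, rim top 6.5 mm above the origin.
- tray_tape: Plywood tray for the roll of tape: a square plate 92 x 92 mm with a round pocket 68 mm in diameter in its middle. Frame: origin at the centre of the plate's underside (on the bench), z up. Fixed to the bench; pocket floor 3 mm, rim top 6.5 mm above the origin.
- tray_beech: Plywood tray for the beech block: a plate 150 x 82 mm with a long, narrow rectangular pocket 126 x 58 mm in its middle. Frame: origin at the centre of the plate's underside (on the bench), x along the pocket's long side, y across, z up. Fixed to the bench; pocket floor 3 mm, rim top 6.5 mm above the origin.
- tray_cork: Plywood tray for the cork sanding block: a plate 140 x 100 mm with a wide rectangular pocket 116 x 76 mm in its middle. Frame: origin at the centre of the plate's underside (on the bench), x along the pocket's long side, y across, z up. Fixed to the bench; pocket floor 3 mm, rim top 6.5 mm above the origin.
- cup: Yellow oval cup, about 76 x 84 mm and 46 mm high, standing loose on the bench; not part of the kit, must stay. Origin at the centre of its underside, z up.
Things that resemble listed ones, but are neither listed nor needed, are in the scene too. Leave any turquoise or white look-alike of the part that bears cork_block alone.

How it is judged:
At the end, for the whole second after the job is handed in: Each piece lies still and flat in its own tray: underside centre within 12 mm of the tray centre and 1 to 5 mm above the tray underside, tilt under 0.06 rad, long sides (not the tape) within 0.3 rad of the pocket (horizontal distance between ply_strip and tray_strip below 0.012 m and z of ply_strip in the frame of tray_strip between 0.001 and 0.005 m and angle between each of ply_strip, tape_roll, beech_block, cork_block's own z axis and vertical below 0.06 rad and angle between the x axis of ply_strip and the x axis of tray_strip, either way round below 0.3 rad and horizontal distance between tape_roll and tray_tape below 0.012 m and z of tape_roll in the frame of tray_tape between 0.001 and 0.005 m and horizontal distance between beech_block and tray_beech below 0.012 m and z of beech_block in the frame of tray_beech between 0.001 and 0.005 m and angle between the x axis of beech_block and the x axis of tray_beech, either way round below 0.3 rad and horizontal distance between cork_block and tray_cork below 0.012 m and z of cork_block in the frame of tray_cork between 0.001 and 0.005 m and angle between the x axis of cork_block and the x axis of tray_cork, either way round below 0.3 rad); the robot touches nothing.
It fails at once if the yellow cup is moved by more than 30 mm or tipped (distance of cup from where it was at the start of the episode above 0.03 m or angle between cup's own z axis and vertical above 0.4 rad).
It also fails if it takes over 120 s, if anything falls off the work surface, if the arm or the gripper's body presses on something with over 40 N, if the wrist force passes 120 N, or if a joint passes its speed limit or range.

ROBOT

A 6-joint arm with a two-finger parallel gripper is mounted at the origin on a cart in front of the work surface, level with it; the furniture and walls round the work are solid. World frame = base frame: x ahead of the robot, y to its left, z up, the work surface at z = 0. Lengths are in m, angles in rad, forces in N, time in s.
With the tool pointing down it reaches from about 0.25 to 0.725 m from the base axis. Payload 4 kg.
Tool frame: the origin (TCP) lies midway between the tips of the shut fingers; the grasp point (between the pads) lies 19 mm behind it; z points along the fingers, y is the line along which they close (so a half turn about z gives the same grasp; the last joint's range is limited). The gripper opens to 85 mm and grips with 20 to 120 N. Pads are 22 mm wide; open, the fingers measure 114 mm over their backs; the gripper's body (76 mm by 85 mm) begins 54 mm behind the grasp point. The pads swing forward as they close: fully open they stand 13 mm farther back than shut.
Start: joints at [1.133, 0.241, 0.005, 1.335, 0, 1.571], TCP at [0.212, 0.453, 0.231] pointing down, gripper open.
Joint ranges: [-2.72, 2.72], [-1.05, 1.87], [-1.09, 1.28], [-1.99, 2.15], [-1.42, 1.44], [-3.14, 3.14]. Speed limits (rad/s): [2.79, 2.79, 3.14, 3.14, 3.14, 3.14].

INTERFACE

Orientations are given as a unit quaternion [x, y, z, w].
In Python, from workcell import bot, camera, job_done gives the robot as it stands.
- The arm moves only by the tool carry_out, never from a script. Its argument "plan" is a list of rows, each an object of numbers: "dx", "dy", "dz": the shift along the tool's x, y, z in mm; "twist": the turn about the tool's z in degrees; "fingers": the closure, from -1 (fully open) to 1 (shut). In form: [{"dx": .., "dy": .., "dz": .., "twist": .., "fingers": ..}, ...]. A call has exactly 5 rows; each row is the pose to reach, as a shift and turn from the pose commanded when the call began, along the tool's axes at that moment; what a row does not reach only later rows make up. A row lasts 1/12 s, in which the tool goes at most 41.7 mm and 7.16 degrees, less where a joint would pass 70% of its speed; a pose out of reach is approached as far as the arm can. A call with a gripper value outside its range is refused whole. The fingers move at their own pace and stop on an object; the grip force is fixed at half the most. Time passes only in rows, so rows that repeat a pose let the fingers close, or fill a call up. It gives the time, the measured TCP pose, the force, the opening and the grip force at its end, in the units of the state.
- bot.get_obs(): the state, without advancing time (a new reading comes with each control period).
- camera(name): name is "scene" or "top" or "wrist"; returns a dict with "image" (480x640x3 uint8, red, green, blue), "intrinsics" (3x3 intrinsics, pixels), "eye" and "attitude" of the camera in the world. Camera axes: x right, y down, z forward; pixel columns grow to the right and rows downward; lengths in m; the calibration is good to about 2 mm. The wrist camera is an equidistant fisheye: a pixel r from the principal point sees the ray r / f radians off the axis. A picture is of the moment at which its call begins. There is no depth.
- job_done(): hands the job in; it is judged then, once.
The state is a dict: "clock": time; "joint_pos": joint angles; "joint_vel": joint speeds; "tau": joint torques, N m; "eef_pos": TCP position; "tool_rot": TCP orientation; "ft_force": force on the tool from outside, world axes, zero at the start; "ft_torque": the same for the moment, N m; "grip_width": finger opening in m; "grasp_force": force on a finger pad.
Only numpy, scipy, OpenCV 4.12 (cv2) and the standard library are available. Lean on these libraries where they do the work, as an engineer would, in place of code of your own. Each camera call takes 0.05 s, during which the arm holds its last target. There are 200 camera calls.

## Working session

There is one attempt and no reset: what is moved stays moved. The work goes in short steps, Python scripts to look and compute and a tool call to move; the robot and the scene stay as the last step left them, time stands still between calls to the robot, and variables do not carry over. Pictures are saved under pics/ and viewed, at most 14 in all, crops included, and the job is handed in when it is done.

Besides the shell and the picture viewer there is one more tool, called after "Call:" as a command line: name --argument value ..., lists and objects as JSON in quotes. carry_out: Moves the arm, as the interface text tells. Its arguments: {"type":"object","properties":{"plan":{"type":"array","items":{"type":"object","properties":{"dx":{"type":"number"},"dy":{"type":"number"},"dz":{"type":"number"},"twist":{"type":"number"},"fingers":{"type":"number"}}}}},"required":["plan"]}

```bash
ls; mkdir -p pics
python3 - <<'E'
from workcell import bot,camera
import cv2
o=bot.get_obs()
print({k:o[k] for k in('clock','eef_pos','tool_rot','grip_width')})
for n in('scene','top'):
    c=camera(n);cv2.imwrite(f'pics/{n}0.png',c['image'][:,:,::-1]);print(n,c['intrinsics'],c['eye'],c['attitude'])
E
```

```text
pics
{'clock': 0.0, 'eef_pos': array([0.21171786, 0.45227156, 0.2304185 ]), 'tool_rot': array([ 2.17147561e-01,  9.76138232e-01, -1.01867293e-03, -2.27420710e-04]), 'grip_width': 0.08524702652800108}
scene [[440.76843543   0.         321.23962376]
 [  0.         440.76843543 229.30172659]
 [  0.           0.           1.        ]] [-0.01987787 -0.45646952  0.89887245] [ 0.83325369 -0.4332574   0.16789405 -0.2996463 ]
top [[440.42154134   0.         313.46766235]
 [  0.         440.42154134 244.36973545]
 [  0.           0.           1.        ]] [ 0.49226532 -0.06364952  1.29848799] [-0.70371506  0.70901941 -0.03583598  0.02814921]
```

View pics/top0.png

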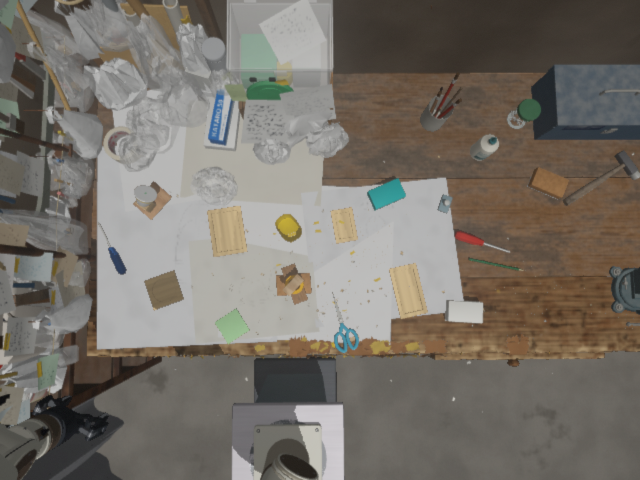

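View pics/scene0.png

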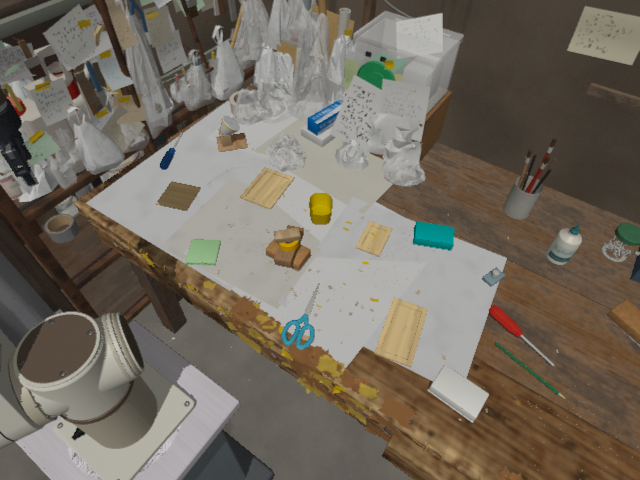

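Top view: the pile is at about (294,285) and the cup at (288,228). The trays are at (227,230), (343,225) and (408,290). I can't make out the tape tray yet, so I'll enlarge the picture.

Run:
```python
import cv2
a=cv2.imread('pics/top0.png');b=cv2.imread('pics/scene0.png')
cv2.imwrite('pics/c1.png',cv2.resize(a[170:350,95:335],(800,600),interpolation=cv2.INTER_CUBIC))
cv2.imwrite('pics/c2.png',cv2.resize(b[110:290,140:380],(800,600),interpolation=cv2.INTER_CUBIC))
```

```text
(no output)
```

View pics/c1.png

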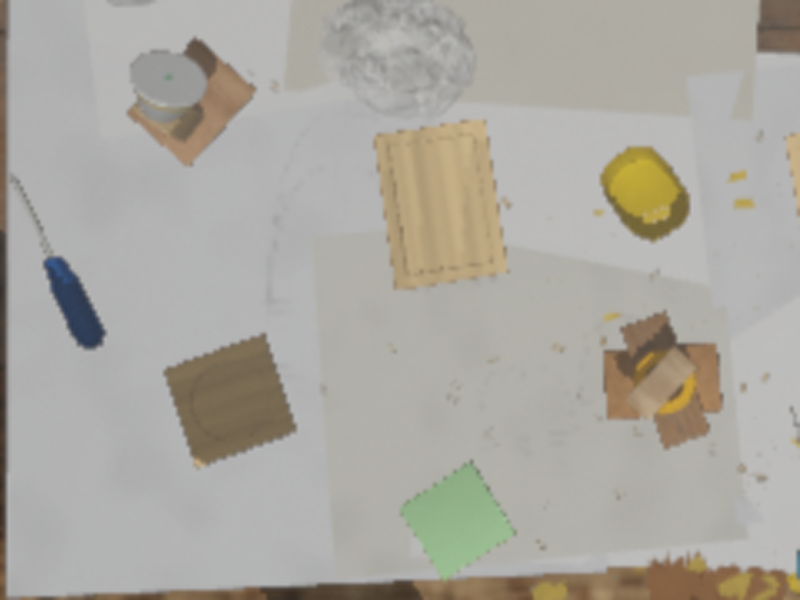

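View pics/c2.png

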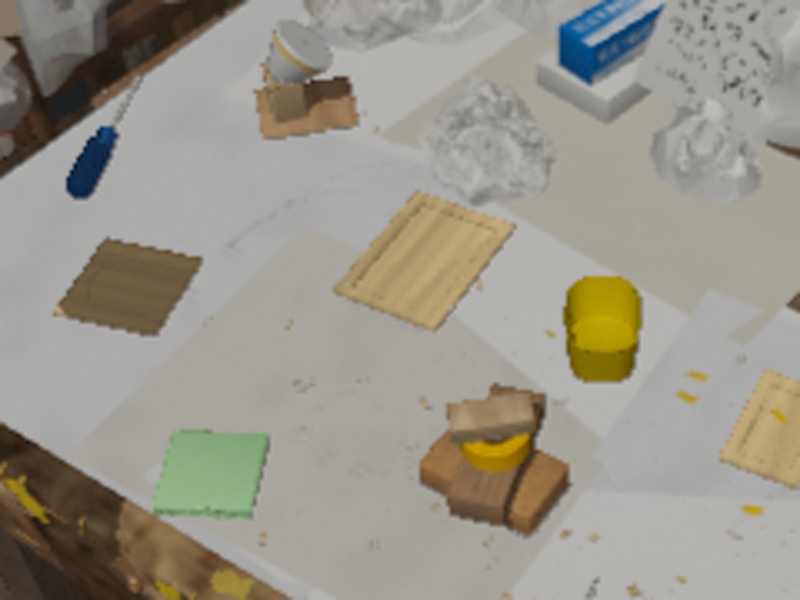

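The dark square at (164,289) in the top view has a round pocket, so it is the tape tray, in the arm's shadow. The cup is clear of the pile. Next I'll measure the trays and pieces from contours.

```bash
cat > h.py <<'E'
import numpy as np,cv2
from scipy.spatial.transform import Rotation as R
def cast(c,px,z):
    px=np.asarray(px,float).reshape(-1,2);K=c['intrinsics']
    d=np.c_[(px-[K[0,2],K[1,2]])/[K[0,0],K[1,1]],np.ones(len(px))]@R.from_quat(c['attitude']).as_matrix().T
    e=np.asarray(c['eye']);return (e+d*((z-e[2])/d[:,2])[:,None])[:,:2]
def rect(c,mask,z,off=(0,0)):
    """largest contour -> world min-area rect: centre, (long,short) mm, long-axis angle deg"""
    cs,_=cv2.findContours(mask.astype(np.uint8),cv2.RETR_EXTERNAL,cv2.CHAIN_APPROX_NONE)
    k=max(cs,key=cv2.contourArea).reshape(-1,2)
    p=cast(c,k+np.array(off),z)*1000
    (x,y),(w,h),a=cv2.minAreaRect(p.astype(np.float32))
    if w<h:w,h,a=h,w,a+90
    return np.round([x,y,w,h,(a+90)%180-90],1)
E
python3 - <<'E'
from workcell import camera
from h import *
c=camera('top');im=c['image'];hsv=cv2.cvtColor(im,cv2.COLOR_RGB2HSV)
def m(box,lo,hi):
    x0,y0,x1,y1=box;return cv2.inRange(hsv[y0:y1,x0:x1],lo,hi),(x0,y0)
for n,(x,y) in dict(cork=(230,235),strip=(343,230),beech=(408,300),tape=(163,285),pstrip=(293,285),ptape=(299,291),pbeech=(289,273),pbeech2=(300,298),pcork=(281,285),ccork=(310,278)).items(): print(n,hsv[y,x])
for n,b,lo,hi,z in [('tcork',(195,195,260,265),(8,60,80),(25,255,255),.0065),('tstrip',(322,198,366,250),(8,60,80),(25,255,255),.0065),
 ('tbeech',(380,255,432,325),(8,60,80),(25,255,255),.0065),('ttape',(140,265,190,315),(8,60,40),(28,255,255),.0065),('cup',(268,208,308,245),(22,150,60),(32,255,255),.03)]:
    k,o=m(b,lo,hi);print(n,rect(c,k,z,o))
big=im[255:315,265:325];cv2.imwrite('pics/pile.png',cv2.resize(big[:,:,::-1],(600,600),interpolation=cv2.INTER_NEAREST))
E
```

```text
cork [ 20  78 192]
strip [ 19  79 194]
beech [ 20  79 197]
tape [ 19  80 118]
pstrip [ 16  77 159]
ptape [ 21 170 191]
pbeech [15 63 89]
pbeech2 [ 14  88 142]
pcork [ 15 109 154]
ccork [ 14  54 133]
tcork [651.8 177.3 139.   99.7   8.8]
tstrip [ 667.6 -168.    97.2   65.2    9.6]
tbeech [ 463.  -359.   178.3  117.6    0.8]
ttape [479.3 359.3  88.7  87.6 -70.6]
cup [665.1  -0.8  59.8  49.4  44.4]
```

View pics/pile.png

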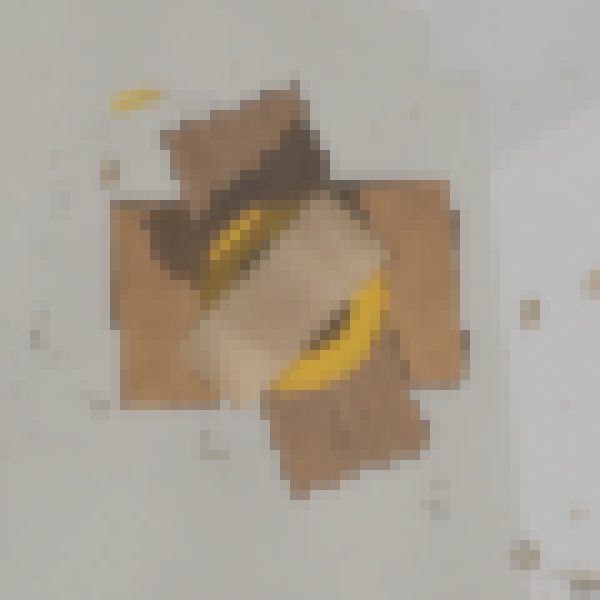

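The pile crop (10x, origin at 265,255) shows the strip's corners at about (325,192), (390,252), (255,407) and (185,345), lying on the yellow ring. The beech block runs up-left to down-right, over the cork block running left to right.

Run:
```python
from workcell import camera,bot
from h import *
c=camera('top');im=c['image'];hsv=cv2.cvtColor(im,cv2.COLOR_RGB2HSV)
x0,y0,x1,y1=380,255,432,325
k=cv2.morphologyEx(cv2.inRange(hsv[y0:y1,x0:x1],(16,60,130),(24,130,255)),cv2.MORPH_OPEN,np.ones((3,3),np.uint8))
print('tbeech',rect(c,k,.0065,(x0,y0)))
p=cast(c,np.array([[325,192],[390,252],[255,407],[185,345]])/10+[264.5,254.5],.092)*1000
print(p.round(1),cv2.minAreaRect(p.astype(np.float32)),p.mean(0))
o=bot.get_obs();M=R.from_quat(o['tool_rot']).as_matrix();print(M.round(3),o['eef_pos'])
```

```text
tbeech [ 471.4 -353.1  150.6   81.5   11.9]
[[521.6 -31.6]
 [505.1 -49.2]
 [463.3 -12.3]
 [480.3   6.7]] ((492.24981689453125, -21.737661361694336), (25.451066970825195, 56.331520080566406), 47.14968490600586) [492.54794137 -21.57511953]
[[-0.906  0.424 -0.001]
 [ 0.424  0.906 -0.001]
 [ 0.    -0.001 -1.   ]] [0.21182656 0.45250707 0.23075092]
```

Call:
carry_out --plan '[{"dx": -38, "dy": -26, "dz": 0, "twist": 0, "fingers": -1}, {"dx": -76, "dy": -52, "dz": 0, "twist": 0, "fingers": -1}, {"dx": -114, "dy": -78, "dz": 0, "twist": 0, "fingers": -1}, {"dx": -152, "dy": -104, "dz": 0, "twist": 0, "fingers": -1}, {"dx": -152, "dy": -104, "dz": 0, "twist": 0, "fingers": -1}]'

```text
clock: 0.62
eef_pos: [0.3065, 0.2905, 0.2312]
tool_rot: [0.219, 0.976, -0.001, 0.0]
ft_force: [-0.1, -0.1, 0.5]
grip_width: 0.0855
grasp_force: 0.0
```

Call:
carry_out --plan '[{"dx": -38, "dy": -26, "dz": 0, "twist": 0, "fingers": -1}, {"dx": -76, "dy": -52, "dz": 0, "twist": 0, "fingers": -1}, {"dx": -114, "dy": -78, "dz": 0, "twist": 0, "fingers": -1}, {"dx": -152, "dy": -104, "dz": 0, "twist": 0, "fingers": -1}, {"dx": -152, "dy": -104, "dz": 0, "twist": 0, "fingers": -1}]'

```text
clock: 1.03
eef_pos: [0.4007, 0.1319, 0.2313]
tool_rot: [0.219, 0.976, -0.001, 0.001]
ft_force: [-0.4, -0.2, -0.9]
grip_width: 0.0853
grasp_force: 0.0
```

Call:
carry_out --plan '[{"dx": -38, "dy": -26, "dz": 0, "twist": 5, "fingers": -1}, {"dx": -76, "dy": -52, "dz": 0, "twist": 10, "fingers": -1}, {"dx": -114, "dy": -78, "dz": 0, "twist": 17, "fingers": -1}, {"dx": -152, "dy": -104, "dz": 0, "twist": 17, "fingers": -1}, {"dx": -152, "dy": -104, "dz": 0, "twist": 17, "fingers": -1}]'

```text
clock: 1.45
eef_pos: [0.4946, -0.0272, 0.231]
tool_rot: [0.361, 0.933, -0.001, 0.001]
ft_force: [-0.3, -0.6, 0.4]
grip_width: 0.0854
grasp_force: 0.0
```

```bash
cat > go.py <<'E'
import sys,numpy as np
from workcell import bot
from scipy.spatial.transform import Rotation as R
def go(x,y,z,yaw):
    "mm, deg of tool y in world -> tool-axis shift and twist"
    o=bot.get_obs();M=R.from_quat(o['tool_rot']).as_matrix();p=np.array(o['eef_pos'])*1000
    now=np.degrees(np.arctan2(M[1,1],M[0,1]));tw=-(yaw-now)
    print('at',p.round(1),'yaw %.1f'%now,'j6 %.2f'%o['joint_pos'][5],'w %.1f'%(o['grip_width']*1e3),'-> d',(M.T@(np.array([x,y,z])-p)).round(1),'tw %.1f'%((tw+180)%360-180))
if __name__=='__main__': go(*map(float,sys.argv[1:5]))
E
python3 go.py 492 -22 80 48
```

```text
at [494.6 -27.2 231. ] yaw 47.7 j6 0.68 w 85.4 -> d [  5.7   2.1 151. ] tw -0.3
```

Call:
carry_out --plan '[{"dx": 6, "dy": 2, "dz": 38, "twist": 0, "fingers": -1}, {"dx": 6, "dy": 2, "dz": 76, "twist": 0, "fingers": -1}, {"dx": 6, "dy": 2, "dz": 114, "twist": 0, "fingers": -1}, {"dx": 6, "dy": 2, "dz": 140, "twist": 0, "fingers": -1}, {"dx": 6, "dy": 2, "dz": 151, "twist": 0, "fingers": -1}]'

```text
clock: 1.87
eef_pos: [0.486, -0.0176, 0.0759]
tool_rot: [0.359, 0.933, -0.001, -0.004]
ft_force: [-0.2, -0.3, 0.3]
grip_width: 0.0855
grasp_force: 0.0
```

Call:
carry_out --plan '[{"dx": 0, "dy": 0, "dz": 0, "twist": 0, "fingers": -0.3}, {"dx": 0, "dy": 0, "dz": 0, "twist": 0, "fingers": 0}, {"dx": 0, "dy": 0, "dz": 0, "twist": 0, "fingers": 0.3}, {"dx": 0, "dy": 0, "dz": 0, "twist": 0, "fingers": 1}, {"dx": 0, "dy": 0, "dz": 0, "twist": 0, "fingers": 1}]'

```text
clock: 2.28
eef_pos: [0.4908, -0.0176, 0.0818]
tool_rot: [0.359, 0.933, 0.001, 0.001]
ft_force: [0.3, 1.0, 2.7]
grip_width: 0.0255
grasp_force: 8.4
```

Call:
carry_out --plan '[{"dx": 0, "dy": 0, "dz": 0, "twist": 0, "fingers": 1}, {"dx": 0, "dy": 0, "dz": 0, "twist": 0, "fingers": 1}, {"dx": 0, "dy": 0, "dz": 0, "twist": 0, "fingers": 1}, {"dx": 0, "dy": 0, "dz": 0, "twist": 0, "fingers": 1}, {"dx": 0, "dy": 0, "dz": 0, "twist": 0, "fingers": 1}]'

```text
clock: 2.7
eef_pos: [0.4909, -0.0175, 0.082]
tool_rot: [0.359, 0.933, 0.001, 0.002]
ft_force: [-1.3, 0.3, 6.6]
grip_width: 0.0243
grasp_force: 58.9
```

Call:
carry_out --plan '[{"dx": 0, "dy": 0, "dz": -15, "twist": 0, "fingers": 1}, {"dx": 0, "dy": 0, "dz": -40, "twist": 0, "fingers": 1}, {"dx": 0, "dy": 0, "dz": -70, "twist": 0, "fingers": 1}, {"dx": 0, "dy": 0, "dz": -80, "twist": 0, "fingers": 1}, {"dx": 0, "dy": 0, "dz": -80, "twist": 0, "fingers": 1}]'

```text
clock: 3.12
eef_pos: [0.4921, -0.0176, 0.1636]
tool_rot: [0.359, 0.933, 0.001, 0.003]
ft_force: [1.1, -0.2, -0.1]
grip_width: 0.0243
grasp_force: 59.0
```

```bash
python3 go.py 668 -168 120 99.6
```

```text
at [492.1 -17.6 163.6] yaw 47.9 j6 0.70 w 24.3 -> d [-231.1    6.1   44.9] tw -51.7
```

Call:
carry_out --plan '[{"dx": -30, "dy": 1, "dz": 0, "twist": -7, "fingers": 1}, {"dx": -65, "dy": 2, "dz": 0, "twist": -14, "fingers": 1}, {"dx": -100, "dy": 3, "dz": 0, "twist": -21, "fingers": 1}, {"dx": -130, "dy": 4, "dz": 0, "twist": -28, "fingers": 1}, {"dx": -150, "dy": 4, "dz": 0, "twist": -35, "fingers": 1}]'

```text
clock: 3.53
eef_pos: [0.6047, -0.1169, 0.158]
tool_rot: [0.059, 0.998, -0.0, -0.001]
ft_force: [0.1, 0.1, -0.2]
grip_width: 0.0244
grasp_force: 59.0
```

Call:
carry_out --plan '[{"dx": 0, "dy": 0, "dz": 0, "twist": -6, "fingers": 1}, {"dx": 0, "dy": 0, "dz": 0, "twist": -12, "fingers": 1}, {"dx": 0, "dy": 0, "dz": 0, "twist": -17, "fingers": 1}, {"dx": 0, "dy": 0, "dz": 0, "twist": -17, "fingers": 1}, {"dx": 0, "dy": 0, "dz": 0, "twist": -17, "fingers": 1}]'

```text
clock: 3.95
eef_pos: [0.6028, -0.115, 0.1586]
tool_rot: [-0.085, 0.996, 0.0, -0.001]
ft_force: [-0.0, 0.1, -0.3]
grip_width: 0.0241
grasp_force: 59.0
```

```bash
python3 go.py 668 -168 60 99.6
```

```text
at [ 602.8 -115.   158.6] yaw 99.8 j6 -0.36 w 24.1 -> d [-55.5 -63.4  98.4] tw 0.2
```

Call:
carry_out --plan '[{"dx": -20, "dy": -25, "dz": 20, "twist": 0, "fingers": 1}, {"dx": -40, "dy": -50, "dz": 50, "twist": 0, "fingers": 1}, {"dx": -52, "dy": -63, "dz": 80, "twist": 0, "fingers": 1}, {"dx": -52, "dy": -63, "dz": 98, "twist": 0, "fingers": 1}, {"dx": -52, "dy": -63, "dz": 98, "twist": 0, "fingers": 1}]'

```text
clock: 4.37
eef_pos: [0.6617, -0.1679, 0.0549]
tool_rot: [-0.085, 0.996, 0.002, -0.006]
ft_force: [-1.2, -0.9, -1.3]
grip_width: 0.0242
grasp_force: 59.0
```

Run:
```python
from workcell import camera
from go import go
import time
c=camera('wrist');import cv2;cv2.imwrite('pics/w1.png',c['image'][:,:,::-1]);print(c['intrinsics'],c['eye'],c['attitude'])
go(664.3,-168.6,12,99.6)
```

```text
[[371.64829954   0.         321.25556911]
 [  0.         371.64829954 241.10245623]
 [  0.           0.           1.        ]] [ 0.5979136  -0.18013712  0.19788793] [0.63922    0.75822156 0.10013385 0.08044296]
at [ 662.8 -167.7   58. ] yaw 99.8 j6 -0.42 w 24.4 -> d [-1.7 -1.3 46. ] tw 0.2
```

View pics/w1.png

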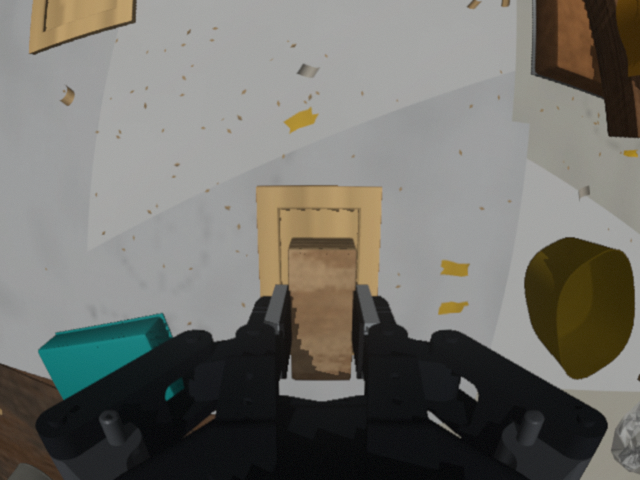

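The wrist view shows the strip (columns 289–356, near end at row ~240–250) square over the strip tray (columns 257–382, near edge at row 187). I'll check how far along it sits.

```bash
cat >> h.py <<'E'
def fish(c,px,z):
    px=np.asarray(px,float).reshape(-1,2);K=c['intrinsics'];v=px-[K[0,2],K[1,2]]
    r=np.linalg.norm(v,axis=1);t=r/K[0,0]
    d=np.c_[v*(np.sin(t)/r)[:,None],np.cos(t)]@R.from_quat(c['attitude']).as_matrix().T
    e=np.asarray(c['eye']);return (e+d*((z-e[2])/d[:,2])[:,None])[:,:2]
E
python3 - <<'E'
from h import *
from go import go
c=dict(intrinsics=np.array([[371.65,0,321.26],[0,371.65,241.1],[0,0,1]]),eye=[0.5979136,-0.18013712,0.19788793],attitude=[0.63922,0.75822156,0.10013385,0.08044296])
print('strip end top',fish(c,[322.5,239],.068)*1e3,'bot',fish(c,[322.5,249],.05)*1e3)
print('tray corners',fish(c,[[257,187],[382,186]],.0065)*1e3)
u=np.array([np.cos(np.radians(9.6)),np.sin(np.radians(9.6))])
print('strip ctr',fish(c,[322.5,239],.068)*1e3+30*u,'tray ctr',(fish(c,[[257,187],[382,186]],.0065)*1e3).mean(0)+50*u)
go(664.3,-168.6,12,99.6)
E
```

```text
strip end top [[ 630.64624546 -173.24665552]] bot [[ 639.39320712 -171.56222481]]
tray corners [[ 624.30838837 -208.38470446]
 [ 612.7995014  -144.27523731]]
strip ctr [[ 660.22612657 -168.24359311]] tray ctr [ 667.85374674 -167.99153355]
at [ 662.8 -167.7   58. ] yaw 99.8 j6 -0.42 w 24.4 -> d [-1.7 -1.3 46. ] tw 0.2
```

Call:
carry_out --plan '[{"dx": -3, "dy": -1, "dz": 12, "twist": 0, "fingers": 1}, {"dx": -3, "dy": -1, "dz": 24, "twist": 0, "fingers": 1}, {"dx": -3, "dy": -1, "dz": 36, "twist": 0, "fingers": 1}, {"dx": -3, "dy": -1, "dz": 42, "twist": 0, "fingers": 1}, {"dx": -3, "dy": -1, "dz": 42, "twist": 0, "fingers": 1}]'

```text
clock: 4.83
eef_pos: [0.6672, -0.168, 0.0184]
tool_rot: [-0.087, 0.996, 0.001, -0.002]
ft_force: [-0.7, -0.3, -0.5]
grip_width: 0.0239
grasp_force: 59.0
```

```bash
python3 go.py 666 -168.6 12 99.6
```

```text
at [ 667.2 -168.    18.4] yaw 99.9 j6 -0.42 w 23.9 -> d [ 1.3 -0.4  6.4] tw 0.3
```

Call:
carry_out --plan '[{"dx": 1, "dy": 0, "dz": 3, "twist": 0, "fingers": 1}, {"dx": 1, "dy": 0, "dz": 7, "twist": 0, "fingers": 1}, {"dx": 1, "dy": 0, "dz": 7, "twist": 0, "fingers": 1}, {"dx": 1, "dy": 0, "dz": 7, "twist": 0, "fingers": 1}, {"dx": 1, "dy": 0, "dz": 7, "twist": 0, "fingers": 1}]'

```text
clock: 5.25
eef_pos: [0.6681, -0.169, 0.0137]
tool_rot: [-0.086, 0.996, -0.0, 0.0]
ft_force: [-0.6, -0.6, -0.5]
grip_width: 0.0242
grasp_force: 59.0
```

Call:
carry_out --plan '[{"dx": 0, "dy": 0, "dz": 0, "twist": 0, "fingers": 0.3}, {"dx": 0, "dy": 0, "dz": 0, "twist": 0, "fingers": 0}, {"dx": 0, "dy": 0, "dz": 0, "twist": 0, "fingers": -0.3}, {"dx": 0, "dy": 0, "dz": 0, "twist": 0, "fingers": -0.5}, {"dx": 0, "dy": 0, "dz": 0, "twist": 0, "fingers": -1}]'

```text
clock: 5.67
eef_pos: [0.6679, -0.1689, 0.0134]
tool_rot: [-0.086, 0.996, -0.0, 0.0]
ft_force: [0.5, -0.4, -0.8]
grip_width: 0.0741
grasp_force: 0.0
```

Call:
carry_out --plan '[{"dx": 0, "dy": 0, "dz": -30, "twist": 7, "fingers": -1}, {"dx": 0, "dy": 0, "dz": -70, "twist": 14, "fingers": -1}, {"dx": 0, "dy": 0, "dz": -110, "twist": 21, "fingers": -1}, {"dx": 0, "dy": 0, "dz": -150, "twist": 28, "fingers": -1}, {"dx": 0, "dy": 0, "dz": -190, "twist": 35, "fingers": -1}]'

```text
clock: 6.08
eef_pos: [0.6674, -0.1688, 0.2053]
tool_rot: [0.22, 0.975, 0.0, 0.0]
ft_force: [1.3, 0.1, 0.1]
grip_width: 0.0853
grasp_force: 0.0
```

```bash
cat > look.py <<'E'
from workcell import camera
from h import *
import sys
c=camera('top');im=c['image'];hsv=cv2.cvtColor(im,cv2.COLOR_RGB2HSV)
x0,y0,x1,y1=265,255,325,315
cv2.imwrite(f'pics/{sys.argv[1]}.png',cv2.resize(im[y0:y1,x0:x1,::-1],(600,600),interpolation=cv2.INTER_NEAREST))
E
python3 - <<'E'
import sys;sys.argv=['','p2']
exec(open('look.py').read())
k=cv2.inRange(hsv[y0:y1,x0:x1],(17,130,60),(30,255,255));k[:12,:22]=0
cs,_=cv2.findContours(k,cv2.RETR_EXTERNAL,cv2.CHAIN_APPROX_NONE);q=max(cs,key=cv2.contourArea).reshape(-1,2)
p=cast(c,q+np.array([x0,y0]),.074)*1000
print(cv2.minEnclosingCircle(p.astype(np.float32)),rect(c,k,.074,(x0,y0)))
x,y=cast(c,[340,225],.021)[0]
# strip in tray view
cv2.imwrite('pics/strip.png',cv2.resize(im[195:255,315:375,::-1],(600,600),interpolation=cv2.INTER_NEAREST))
from go import go;go(490,-22,160,0)
E
```

```text
((493.1522521972656, -22.061279296875), 26.798908233642578) [493.6 -22.6  49.9  49.6  89.6]
at [ 671.1 -169.7  216. ] yaw 64.3 j6 0.20 w 85.2 -> d [228.   54.5  52.7] tw 64.3
```

View pics/p2.png

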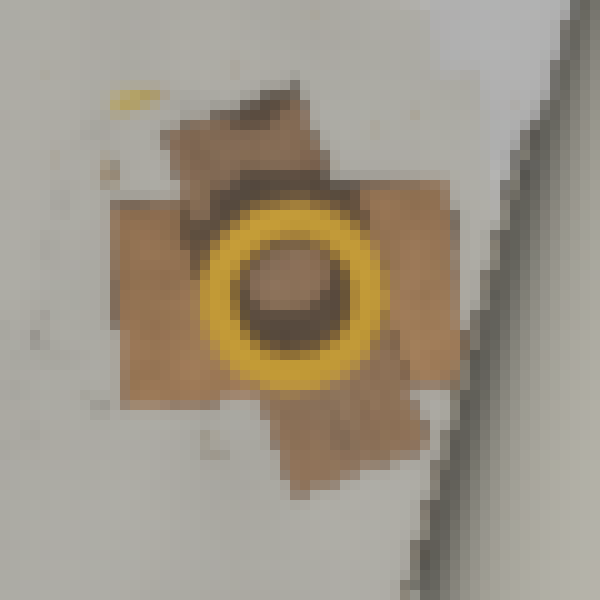

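View pics/strip.png

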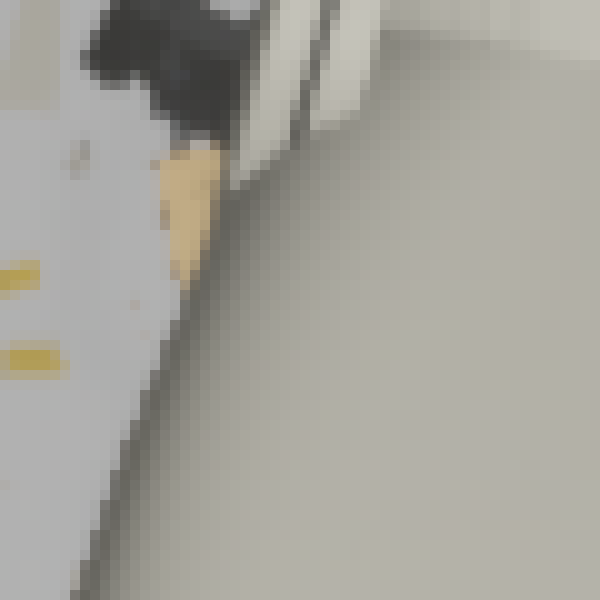

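The tape ring is undisturbed, a clean circle at about (297,295) in the crop. The arm hides the strip's tray for now, so I'll check it later. Going to the tape.

Call:
carry_out --plan '[{"dx": 38, "dy": 9, "dz": 6, "twist": -7, "fingers": -1}, {"dx": 76, "dy": 18, "dz": 12, "twist": -14, "fingers": -1}, {"dx": 114, "dy": 27, "dz": 24, "twist": -21, "fingers": -1}, {"dx": 152, "dy": 36, "dz": 36, "twist": -28, "fingers": -1}, {"dx": 190, "dy": 45, "dz": 44, "twist": -35, "fingers": -1}]'

```text
clock: 6.55
eef_pos: [0.5126, -0.0466, 0.1581]
tool_rot: [-0.09, 0.996, 0.0, -0.0]
ft_force: [0.9, 1.8, 0.7]
grip_width: 0.0857
grasp_force: 0.0
```

Run:
```python
from go import go;from workcell import camera;camera('top');camera('top')
go(493,-22,110,110)
```

```text
at [504.6 -44.2 155.2] yaw 100.3 j6 -0.27 w 85.4 -> d [ 6.9 23.7 45.4] tw -9.7
```

Call:
carry_out --plan '[{"dx": 4, "dy": 12, "dz": 20, "twist": -4, "fingers": -1}, {"dx": 7, "dy": 24, "dz": 45, "twist": -8, "fingers": -1}, {"dx": 7, "dy": 24, "dz": 45, "twist": -8, "fingers": -1}, {"dx": 7, "dy": 24, "dz": 45, "twist": -8, "fingers": -1}, {"dx": 7, "dy": 24, "dz": 45, "twist": -8, "fingers": -1}]'

```text
clock: 7.07
eef_pos: [0.5051, -0.0256, 0.1154]
tool_rot: [-0.155, 0.988, -0.0, 0.001]
ft_force: [0.4, 0.4, 1.2]
grip_width: 0.0855
grasp_force: 0.0
```

```bash
python3 go.py 493 -22 57 110
```

```text
at [505.1 -25.6 115.4] yaw 107.8 j6 -0.36 w 85.5 -> d [10.5  7.2 58.4] tw -2.2
```

Call:
carry_out --plan '[{"dx": 10, "dy": 7, "dz": 15, "twist": 0, "fingers": -1}, {"dx": 10, "dy": 7, "dz": 40, "twist": 0, "fingers": -1}, {"dx": 10, "dy": 7, "dz": 55, "twist": 0, "fingers": -1}, {"dx": 10, "dy": 7, "dz": 55, "twist": 0, "fingers": -1}, {"dx": 10, "dy": 7, "dz": 55, "twist": 0, "fingers": -1}]'

```text
clock: 7.48
eef_pos: [0.4931, -0.0222, 0.0601]
tool_rot: [-0.155, 0.988, -0.0, 0.0]
ft_force: [0.4, -0.2, -0.4]
grip_width: 0.0855
grasp_force: 0.0
```

```bash
python3 go.py 493 -22 57 110
```

```text
at [493.1 -22.2  60.1] yaw 107.8 j6 -0.36 w 85.5 -> d [0.  0.2 3.1] tw -2.2
```

Call:
carry_out --plan '[{"dx": 0, "dy": 0, "dz": 3, "twist": 0, "fingers": -0.5}, {"dx": 0, "dy": 0, "dz": 3, "twist": 0, "fingers": 0}, {"dx": 0, "dy": 0, "dz": 3, "twist": 0, "fingers": 1}, {"dx": 0, "dy": 0, "dz": 3, "twist": 0, "fingers": 1}, {"dx": 0, "dy": 0, "dz": 3, "twist": 0, "fingers": 1}]'

```text
clock: 7.9
eef_pos: [0.4933, -0.0217, 0.058]
tool_rot: [-0.156, 0.988, -0.0, 0.001]
ft_force: [-0.3, -1.2, 5.5]
grip_width: 0.0499
grasp_force: 61.6
```

Call:
carry_out --plan '[{"dx": 0, "dy": 0, "dz": 0, "twist": 0, "fingers": 1}, {"dx": 0, "dy": 0, "dz": 0, "twist": 0, "fingers": 1}, {"dx": 0, "dy": 0, "dz": -20, "twist": 0, "fingers": 1}, {"dx": 0, "dy": 0, "dz": -50, "twist": 0, "fingers": 1}, {"dx": 0, "dy": 0, "dz": -80, "twist": 0, "fingers": 1}]'

```text
clock: 8.32
eef_pos: [0.4912, -0.0215, 0.137]
tool_rot: [-0.156, 0.988, 0.0, -0.001]
ft_force: [1.3, -0.5, 0.2]
grip_width: 0.0494
grasp_force: 62.5
```

```bash
python3 go.py 480 359 120 100
```

```text
at [491.2 -21.5 137. ] yaw 107.9 j6 -0.36 w 49.4 -> d [-106.4  365.5   17. ] tw 7.9
```

Call:
carry_out --plan '[{"dx": -11, "dy": 37, "dz": 0, "twist": 0, "fingers": 1}, {"dx": -22, "dy": 74, "dz": 0, "twist": 0, "fingers": 1}, {"dx": -33, "dy": 111, "dz": 0, "twist": 0, "fingers": 1}, {"dx": -44, "dy": 148, "dz": 0, "twist": 0, "fingers": 1}, {"dx": -53, "dy": 183, "dz": 0, "twist": 0, "fingers": 1}]'

```text
clock: 8.73
eef_pos: [0.4865, 0.1709, 0.1372]
tool_rot: [-0.156, 0.988, 0.0, 0.001]
ft_force: [0.4, 0.2, -0.3]
grip_width: 0.0496
grasp_force: 62.5
```

Call:
carry_out --plan '[{"dx": -11, "dy": 37, "dz": 0, "twist": 0, "fingers": 1}, {"dx": -22, "dy": 74, "dz": 0, "twist": 0, "fingers": 1}, {"dx": -33, "dy": 111, "dz": 0, "twist": 0, "fingers": 1}, {"dx": -44, "dy": 148, "dz": 0, "twist": 0, "fingers": 1}, {"dx": -53, "dy": 182, "dz": 0, "twist": 0, "fingers": 1}]'

```text
clock: 9.15
eef_pos: [0.4805, 0.3609, 0.1369]
tool_rot: [-0.156, 0.988, 0.0, 0.001]
ft_force: [0.7, -0.0, -0.2]
grip_width: 0.0497
grasp_force: 62.5
```

Call:
carry_out --plan '[{"dx": 0, "dy": 0, "dz": 30, "twist": 0, "fingers": 1}, {"dx": 0, "dy": 0, "dz": 60, "twist": 0, "fingers": 1}, {"dx": 0, "dy": 0, "dz": 80, "twist": 0, "fingers": 1}, {"dx": 0, "dy": 0, "dz": 80, "twist": 0, "fingers": 1}, {"dx": 0, "dy": 0, "dz": 80, "twist": 0, "fingers": 1}]'

```text
clock: 9.57
eef_pos: [0.4798, 0.3579, 0.0556]
tool_rot: [-0.156, 0.988, -0.001, -0.001]
ft_force: [-0.1, 0.4, 1.2]
grip_width: 0.0495
grasp_force: 62.5
```

Run:
```python
from workcell import camera
from go import go
from h import *
c=camera('wrist');cv2.imwrite('pics/w2.png',c['image'][:,:,::-1])
np.savez('w2.npz',**{k:c[k] for k in('intrinsics','eye','attitude')})
go(479.5,359.3,8,100)
# all four tapes/trays after arm moved away
c=camera('top');im=c['image'];hsv=cv2.cvtColor(im,cv2.COLOR_RGB2HSV)
x0,y0=322,198
print('tray_strip rect',rect(c,cv2.inRange(hsv[198:250,322:366],(8,60,80),(25,255,255)),.0065,(x0,y0)))
a=cv2.resize(im[255:315,265:325,::-1],(400,400),interpolation=cv2.INTER_NEAREST)
b=cv2.resize(im[195:255,315:375,::-1],(400,400),interpolation=cv2.INTER_NEAREST)
cv2.imwrite('pics/ab.png',np.hstack([a,b]))
```

```text
at [481.1 358.6  57.2] yaw 107.9 j6 0.33 w 49.7 -> d [ 1.4  1.1 49.2] tw 7.9
tray_strip rect [ 667.6 -168.    97.2   65.2    9.6]
```

View pics/w2.png

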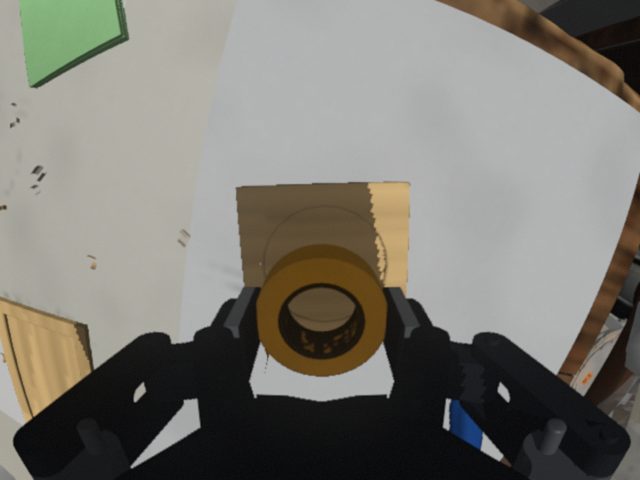

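View pics/ab.png

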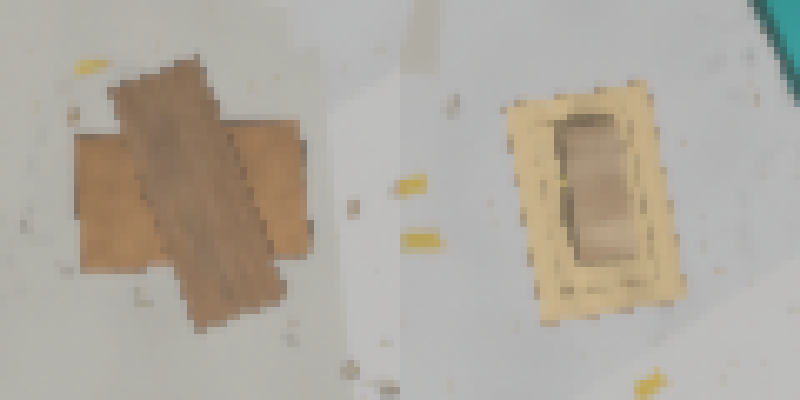

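The wrist view shows the tape (columns 257–387) centred over its round-pocket tray (237–409). In the top view the strip lies inside its pocket. The beech block (corners about (110,92), (203,57), (287,293), (203,330)) rests crosswise on the cork block, undisturbed.

Call:
carry_out --plan '[{"dx": 1, "dy": 1, "dz": 15, "twist": 0, "fingers": 1}, {"dx": 1, "dy": 1, "dz": 30, "twist": 0, "fingers": 1}, {"dx": 1, "dy": 1, "dz": 42, "twist": 0, "fingers": 1}, {"dx": 1, "dy": 1, "dz": 49, "twist": 0, "fingers": 1}, {"dx": 1, "dy": 1, "dz": 49, "twist": 0, "fingers": 1}]'

```text
clock: 10.08
eef_pos: [0.4797, 0.3589, 0.0076]
tool_rot: [-0.155, 0.988, 0.0, 0.0]
ft_force: [-0.3, -0.3, 1.0]
grip_width: 0.0495
grasp_force: 62.5
```

Run:
```python
from go import go
from h import *
from workcell import camera
go(479.5,359.3,7,100)
c=camera('top')
for n,q,z in(('beech',[(110,92),(203,57),(287,293),(203,330)],.054),('cork',[(76,135),(300,122),(312,258),(80,272)],.028)):
    p=cast(c,np.array(q)/6.667+[264.5,254.5],z)*1000;print(n,p.mean(0),cv2.minAreaRect(p.astype(np.float32)),p.round().tolist())
```

```text
at [479.7 358.9   7.6] yaw 107.9 j6 0.33 w 49.5 -> d [0.  0.4 0.6] tw 7.9
beech [495.33205326 -23.65663983] ((495.51385498046875, -24.525421142578125), (107.52674865722656, 41.985713958740234), 21.221080780029297) [[538.0, 15.0], [553.0, -25.0], [453.0, -60.0], [438.0, -24.0]]
cork [493.69684882 -19.12568748] ((493.7394714355469, -19.217639923095703), (58.7534065246582, 99.84217071533203), 2.9636151790618896) [[521.0, 31.0], [525.0, -66.0], [467.0, -71.0], [462.0, 29.0]]
```

Call:
carry_out --plan '[{"dx": 0, "dy": 0, "dz": 0, "twist": 0, "fingers": 0}, {"dx": 0, "dy": 0, "dz": 0, "twist": 0, "fingers": -0.5}, {"dx": 0, "dy": 0, "dz": 0, "twist": 0, "fingers": -1}, {"dx": 0, "dy": 0, "dz": 0, "twist": 0, "fingers": -1}, {"dx": 0, "dy": 0, "dz": 0, "twist": 0, "fingers": -1}]'

```text
clock: 10.55
eef_pos: [0.4797, 0.3593, 0.0079]
tool_rot: [-0.156, 0.988, 0.0, 0.0]
ft_force: [-0.6, -0.1, -0.4]
grip_width: 0.0853
grasp_force: 0.0
```

Call:
carry_out --plan '[{"dx": 0, "dy": 0, "dz": -30, "twist": 0, "fingers": -1}, {"dx": 0, "dy": 0, "dz": -70, "twist": 0, "fingers": -1}, {"dx": 0, "dy": 0, "dz": -110, "twist": 0, "fingers": -1}, {"dx": 0, "dy": 0, "dz": -130, "twist": 0, "fingers": -1}, {"dx": 0, "dy": 0, "dz": -130, "twist": 0, "fingers": -1}]'

```text
clock: 10.97
eef_pos: [0.4827, 0.3615, 0.1443]
tool_rot: [-0.156, 0.988, 0.003, 0.005]
ft_force: [0.5, 0.9, 1.5]
grip_width: 0.0854
grasp_force: 0.0
```

```bash
python3 go.py 495 -24 130 111
```

```text
at [482.7 361.5 144.3] yaw 107.9 j6 0.33 w 85.4 -> d [ 107.  -370.6   11.5] tw -3.1
```

Call:
carry_out --plan '[{"dx": 11, "dy": -37, "dz": 0, "twist": 0, "fingers": -1}, {"dx": 22, "dy": -74, "dz": 0, "twist": 0, "fingers": -1}, {"dx": 33, "dy": -111, "dz": 0, "twist": 0, "fingers": -1}, {"dx": 44, "dy": -148, "dz": 0, "twist": 0, "fingers": -1}, {"dx": 54, "dy": -185, "dz": 0, "twist": 0, "fingers": -1}]'

```text
clock: 11.38
eef_pos: [0.484, 0.1647, 0.1367]
tool_rot: [-0.156, 0.988, -0.0, -0.0]
ft_force: [0.8, -0.7, -0.4]
grip_width: 0.0854
grasp_force: 0.0
```

Call:
carry_out --plan '[{"dx": 11, "dy": -37, "dz": 0, "twist": 0, "fingers": -1}, {"dx": 22, "dy": -74, "dz": 0, "twist": -3, "fingers": -1}, {"dx": 33, "dy": -111, "dz": 0, "twist": -3, "fingers": -1}, {"dx": 44, "dy": -148, "dz": 0, "twist": -3, "fingers": -1}, {"dx": 53, "dy": -184, "dz": 0, "twist": -3, "fingers": -1}]'

```text
clock: 11.8
eef_pos: [0.4901, -0.0269, 0.1369]
tool_rot: [-0.181, 0.983, 0.0, -0.0]
ft_force: [-0.1, -0.1, -0.5]
grip_width: 0.0854
grasp_force: 0.0
```

Call:
carry_out --plan '[{"dx": 0, "dy": 0, "dz": 30, "twist": 0, "fingers": -1}, {"dx": 0, "dy": 0, "dz": 60, "twist": 0, "fingers": -1}, {"dx": 0, "dy": 0, "dz": 60, "twist": 0, "fingers": -1}, {"dx": 0, "dy": 0, "dz": 60, "twist": 0, "fingers": -1}, {"dx": 0, "dy": 0, "dz": 60, "twist": 0, "fingers": -1}]'

```text
clock: 12.22
eef_pos: [0.4915, -0.0247, 0.078]
tool_rot: [-0.182, 0.983, -0.0, 0.0]
ft_force: [0.2, 0.2, 0.4]
grip_width: 0.0854
grasp_force: 0.0
```

```bash
python3 go.py 495 -24 36 111
```

```text
at [491.5 -24.7  78. ] yaw 111.0 j6 -0.42 w 85.4 -> d [-3.5 -0.6 42. ] tw -0.0
```

Call:
carry_out --plan '[{"dx": -3, "dy": -1, "dz": 20, "twist": 0, "fingers": -1}, {"dx": -3, "dy": -1, "dz": 35, "twist": 0, "fingers": -1}, {"dx": -3, "dy": -1, "dz": 43, "twist": 0, "fingers": -1}, {"dx": -3, "dy": -1, "dz": 43, "twist": 0, "fingers": -1}, {"dx": -3, "dy": -1, "dz": 43, "twist": 0, "fingers": -1}]'

```text
clock: 12.63
eef_pos: [0.4949, -0.0244, 0.0352]
tool_rot: [-0.182, 0.983, -0.0, 0.0]
ft_force: [-0.1, -0.6, 0.6]
grip_width: 0.0852
grasp_force: 0.0
```

Call:
carry_out --plan '[{"dx": 0, "dy": 0, "dz": 0, "twist": 0, "fingers": -0.3}, {"dx": 0, "dy": 0, "dz": 0, "twist": 0, "fingers": 0.2}, {"dx": 0, "dy": 0, "dz": 0, "twist": 0, "fingers": 1}, {"dx": 0, "dy": 0, "dz": 0, "twist": 0, "fingers": 1}, {"dx": 0, "dy": 0, "dz": 0, "twist": 0, "fingers": 1}]'

```text
clock: 13.05
eef_pos: [0.4952, -0.0248, 0.0354]
tool_rot: [-0.182, 0.983, -0.0, 0.001]
ft_force: [0.7, 0.2, 5.2]
grip_width: 0.0408
grasp_force: 62.5
```

Call:
carry_out --plan '[{"dx": 0, "dy": 0, "dz": 0, "twist": 0, "fingers": 1}, {"dx": 0, "dy": 0, "dz": 0, "twist": 0, "fingers": 1}, {"dx": 0, "dy": 0, "dz": -20, "twist": 0, "fingers": 1}, {"dx": 0, "dy": 0, "dz": -50, "twist": 0, "fingers": 1}, {"dx": 0, "dy": 0, "dz": -80, "twist": 0, "fingers": 1}]'

```text
clock: 13.47
eef_pos: [0.4927, -0.0249, 0.114]
tool_rot: [-0.181, 0.983, 0.0, -0.002]
ft_force: [1.0, -0.2, -2.0]
grip_width: 0.0407
grasp_force: 61.6
```

```bash
python3 go.py 471.4 -353 110 101.9
```

```text
at [492.7 -24.9 114. ] yaw 110.9 j6 -0.42 w 40.7 -> d [ 136.9 -298.9    4.1] tw 9.0
```

Call:
carry_out --plan '[{"dx": 14, "dy": -30, "dz": 0, "twist": 0, "fingers": 1}, {"dx": 28, "dy": -60, "dz": 0, "twist": 0, "fingers": 1}, {"dx": 42, "dy": -90, "dz": 0, "twist": 0, "fingers": 1}, {"dx": 56, "dy": -120, "dz": 0, "twist": 0, "fingers": 1}, {"dx": 70, "dy": -150, "dz": 0, "twist": 0, "fingers": 1}]'

```text
clock: 13.88
eef_pos: [0.4818, -0.1913, 0.1142]
tool_rot: [-0.182, 0.983, 0.0, -0.0]
ft_force: [0.1, -0.3, -0.5]
grip_width: 0.0408
grasp_force: 61.6
```

Call:
carry_out --plan '[{"dx": 14, "dy": -30, "dz": 0, "twist": 2, "fingers": 1}, {"dx": 28, "dy": -60, "dz": 0, "twist": 5, "fingers": 1}, {"dx": 42, "dy": -90, "dz": 0, "twist": 9, "fingers": 1}, {"dx": 56, "dy": -120, "dz": 0, "twist": 9, "fingers": 1}, {"dx": 68, "dy": -149, "dz": 0, "twist": 9, "fingers": 1}]'

```text
clock: 14.3
eef_pos: [0.4711, -0.3551, 0.1139]
tool_rot: [-0.103, 0.995, 0.0, -0.0]
ft_force: [0.7, 0.4, -1.3]
grip_width: 0.0405
grasp_force: 61.5
```

Call:
carry_out --plan '[{"dx": 0, "dy": 0, "dz": 30, "twist": 0, "fingers": 1}, {"dx": 0, "dy": 0, "dz": 65, "twist": 0, "fingers": 1}, {"dx": 0, "dy": 0, "dz": 65, "twist": 0, "fingers": 1}, {"dx": 0, "dy": 0, "dz": 65, "twist": 0, "fingers": 1}, {"dx": 0, "dy": 0, "dz": 65, "twist": 0, "fingers": 1}]'

```text
clock: 14.72
eef_pos: [0.4724, -0.3534, 0.0502]
tool_rot: [-0.104, 0.995, -0.0, 0.0]
ft_force: [1.1, -0.8, -0.2]
grip_width: 0.0406
grasp_force: 61.5
```

Run:
```python
from workcell import camera
from go import go
import cv2,numpy as np
go(471.4,-353,10,101.9)
c=camera('wrist');cv2.imwrite('pics/w3.png',c['image'][:,:,::-1])
np.savez('w3.npz',**{k:c[k] for k in('intrinsics','eye','attitude')})
```

```text
at [ 472.4 -353.4   50.2] yaw 101.9 j6 -0.85 w 40.6 -> d [ 0.9  0.6 40.2] tw 0.0
```

View pics/w3.png

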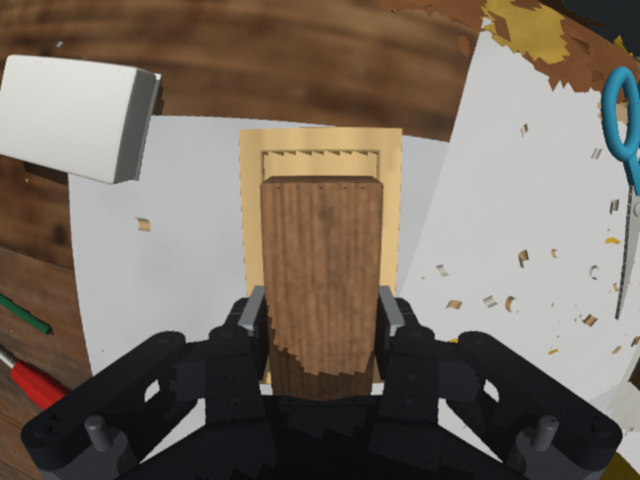

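The wrist view shows the beech block (columns 262–382, near end at row ~177–185) square over its tray (240–402, edge at row 128).

Run:
```python
from h import *
c=dict(np.load('w3.npz'));u=np.array([np.cos(np.radians(11.9)),np.sin(np.radians(11.9))])
print('beech',fish(c,[322,185],.069)*1e3+55*u,fish(c,[322,177],.043)*1e3+55*u,'tray',fish(c,[321,128],.0065)*1e3+75*u)
```

```text
beech [[ 475.40944562 -353.00269575]] [[ 475.21082324 -352.96493007]] tray [[ 474.25382686 -353.58612297]]
```

Call:
carry_out --plan '[{"dx": 1, "dy": 1, "dz": 12, "twist": 0, "fingers": 1}, {"dx": 1, "dy": 1, "dz": 25, "twist": 0, "fingers": 1}, {"dx": 1, "dy": 1, "dz": 28, "twist": 0, "fingers": 1}, {"dx": 1, "dy": 1, "dz": 28, "twist": 0, "fingers": 1}, {"dx": 1, "dy": 1, "dz": 28, "twist": 0, "fingers": 1}]'

```text
clock: 15.18
eef_pos: [0.4719, -0.353, 0.0229]
tool_rot: [-0.104, 0.995, -0.001, 0.001]
ft_force: [0.1, -0.6, -0.3]
grip_width: 0.0408
grasp_force: 61.6
```

```bash
python3 go.py 471.4 -353 10 101.9
```

```text
at [ 471.9 -353.    22.9] yaw 101.9 j6 -0.85 w 40.8 -> d [ 0.5  0.1 12.9] tw 0.0
```

Aligned to within 2 mm. Setting it down.

Call:
carry_out --plan '[{"dx": 0, "dy": 0, "dz": 6, "twist": 0, "fingers": 1}, {"dx": 0, "dy": 0, "dz": 10, "twist": 0, "fingers": 1}, {"dx": 0, "dy": 0, "dz": 12, "twist": 0, "fingers": 1}, {"dx": 0, "dy": 0, "dz": 13, "twist": 0, "fingers": 1}, {"dx": 0, "dy": 0, "dz": 13, "twist": 0, "fingers": 1}]'

```text
clock: 15.6
eef_pos: [0.4712, -0.3528, 0.01]
tool_rot: [-0.104, 0.995, -0.0, 0.0]
ft_force: [-2.2, 1.9, 9.4]
grip_width: 0.0407
grasp_force: 62.8
```

Call:
carry_out --plan '[{"dx": 0, "dy": 0, "dz": 0, "twist": 0, "fingers": 0}, {"dx": 0, "dy": 0, "dz": 0, "twist": 0, "fingers": -0.5}, {"dx": 0, "dy": 0, "dz": 0, "twist": 0, "fingers": -1}, {"dx": 0, "dy": 0, "dz": 0, "twist": 0, "fingers": -1}, {"dx": 0, "dy": 0, "dz": 0, "twist": 0, "fingers": -1}]'

```text
clock: 16.02
eef_pos: [0.4709, -0.3526, 0.008]
tool_rot: [-0.104, 0.995, 0.0, -0.0]
ft_force: [-0.5, 0.9, 0.2]
grip_width: 0.0851
grasp_force: 0.0
```

Call:
carry_out --plan '[{"dx": 0, "dy": 0, "dz": -30, "twist": 0, "fingers": -1}, {"dx": 0, "dy": 0, "dz": -70, "twist": 5, "fingers": -1}, {"dx": 0, "dy": 0, "dz": -110, "twist": 12, "fingers": -1}, {"dx": 0, "dy": 0, "dz": -130, "twist": 19, "fingers": -1}, {"dx": 0, "dy": 0, "dz": -130, "twist": 26, "fingers": -1}]'

```text
clock: 16.43
eef_pos: [0.4742, -0.3551, 0.1449]
tool_rot: [0.126, 0.992, -0.003, 0.005]
ft_force: [0.8, -1.1, 0.6]
grip_width: 0.0857
grasp_force: 0.0
```

Run:
```python
from go import go;from workcell import camera
from h import *
go(493,-19,130,2.7)
c=camera('top');im=c['image'];hsv=cv2.cvtColor(im,cv2.COLOR_RGB2HSV)
x0,y0,x1,y1=265,255,320,310
k=cv2.morphologyEx(cv2.inRange(hsv[y0:y1,x0:x1],(8,65,70),(18,255,255)),cv2.MORPH_OPEN,np.ones((3,3),np.uint8))
print('cork',rect(c,k,.028,(x0,y0)))
```

```text
at [ 474.2 -355.1  144.9] yaw 75.6 j6 -0.39 w 85.7 -> d [ 65.7 330.2  12.7] tw 72.9
cork [492.8 -18.2  96.   56.2 -85.2]
```

Call:
carry_out --plan '[{"dx": 8, "dy": 36, "dz": 0, "twist": 7, "fingers": -1}, {"dx": 16, "dy": 72, "dz": 0, "twist": 14, "fingers": -1}, {"dx": 24, "dy": 108, "dz": 0, "twist": 21, "fingers": -1}, {"dx": 30, "dy": 144, "dz": 0, "twist": 28, "fingers": -1}, {"dx": 35, "dy": 176, "dz": 0, "twist": 35, "fingers": -1}]'

```text
clock: 16.9
eef_pos: [0.4786, -0.1719, 0.1372]
tool_rot: [0.416, 0.909, 0.0, -0.001]
ft_force: [0.5, -0.0, 1.3]
grip_width: 0.0854
grasp_force: 0.0
```

```bash
python3 go.py 493 -18.5 130 3.5
```

```text
at [ 478.6 -171.9  137.2] yaw 40.8 j6 0.51 w 85.4 -> d [106.6 111.2   7.3] tw 37.3
```

Call:
carry_out --plan '[{"dx": 25, "dy": 26, "dz": 0, "twist": 7, "fingers": -1}, {"dx": 50, "dy": 52, "dz": 0, "twist": 14, "fingers": -1}, {"dx": 76, "dy": 79, "dz": 0, "twist": 21, "fingers": -1}, {"dx": 100, "dy": 105, "dz": 0, "twist": 28, "fingers": -1}, {"dx": 107, "dy": 111, "dz": 0, "twist": 35, "fingers": -1}]'

```text
clock: 17.32
eef_pos: [0.4927, -0.0165, 0.1374]
tool_rot: [0.657, 0.754, 0.0, -0.001]
ft_force: [0.2, -0.1, -0.4]
grip_width: 0.0853
grasp_force: 0.0
```

Call:
carry_out --plan '[{"dx": 0, "dy": 0, "dz": 20, "twist": 2, "fingers": -1}, {"dx": 0, "dy": 0, "dz": 50, "twist": 2, "fingers": -1}, {"dx": 0, "dy": 0, "dz": 75, "twist": 2, "fingers": -1}, {"dx": 0, "dy": 0, "dz": 75, "twist": 2, "fingers": -1}, {"dx": 0, "dy": 0, "dz": 75, "twist": 2, "fingers": -1}]'

```text
clock: 17.73
eef_pos: [0.4911, -0.0203, 0.0616]
tool_rot: [0.669, 0.743, -0.002, -0.002]
ft_force: [-0.1, 0.1, -0.2]
grip_width: 0.0852
grasp_force: 0.0
```

```bash
python3 go.py 493 -18.5 8 3.5
```

```text
at [491.1 -20.3  61.6] yaw 6.0 j6 1.43 w 85.2 -> d [ 1.5  2.3 53.6] tw 2.5
```

Call:
carry_out --plan '[{"dx": 1, "dy": 2, "dz": 15, "twist": 3, "fingers": -1}, {"dx": 1, "dy": 2, "dz": 35, "twist": 3, "fingers": -1}, {"dx": 1, "dy": 2, "dz": 48, "twist": 3, "fingers": -1}, {"dx": 1, "dy": 2, "dz": 53, "twist": 3, "fingers": -1}, {"dx": 1, "dy": 2, "dz": 53, "twist": 3, "fingers": -1}]'

```text
clock: 18.15
eef_pos: [0.4951, -0.0194, 0.0105]
tool_rot: [0.689, 0.725, -0.0, -0.0]
ft_force: [-0.1, 0.1, 0.1]
grip_width: 0.0854
grasp_force: 0.0
```

Call:
carry_out --plan '[{"dx": 0, "dy": 0, "dz": 0, "twist": 0, "fingers": -0.6}, {"dx": 0, "dy": 0, "dz": 0, "twist": 0, "fingers": -0.3}, {"dx": 0, "dy": 0, "dz": 0, "twist": 0, "fingers": 1}, {"dx": 0, "dy": 0, "dz": 0, "twist": 0, "fingers": 1}, {"dx": 0, "dy": 0, "dz": 0, "twist": 0, "fingers": 1}]'

```text
clock: 18.57
eef_pos: [0.4966, -0.0193, 0.0122]
tool_rot: [0.689, 0.725, 0.001, 0.001]
ft_force: [-1.3, -0.5, 5.4]
grip_width: 0.0581
grasp_force: 65.1
```

Call:
carry_out --plan '[{"dx": 0, "dy": 0, "dz": 0, "twist": 0, "fingers": 1}, {"dx": 0, "dy": 0, "dz": 0, "twist": 0, "fingers": 1}, {"dx": 0, "dy": 0, "dz": -25, "twist": 0, "fingers": 1}, {"dx": 0, "dy": 0, "dz": -60, "twist": 0, "fingers": 1}, {"dx": 0, "dy": 0, "dz": -95, "twist": 0, "fingers": 1}]'

```text
clock: 18.98
eef_pos: [0.494, -0.0192, 0.1061]
tool_rot: [0.689, 0.725, -0.001, -0.001]
ft_force: [1.4, 0.2, -1.8]
grip_width: 0.058
grasp_force: 65.0
```

```bash
python3 go.py 652 177.3 110 98.8
```

```text
at [494.  -19.2 106.1] yaw 2.9 j6 1.48 w 58.0 -> d [188.3 167.6  -4.3] tw -95.9
```

Call:
carry_out --plan '[{"dx": 20, "dy": 12, "dz": -10, "twist": -7, "fingers": 1}, {"dx": 50, "dy": 30, "dz": -10, "twist": -14, "fingers": 1}, {"dx": 80, "dy": 55, "dz": -10, "twist": -21, "fingers": 1}, {"dx": 110, "dy": 80, "dz": -10, "twist": -28, "fingers": 1}, {"dx": 130, "dy": 100, "dz": -10, "twist": -35, "fingers": 1}]'

```text
clock: 19.4
eef_pos: [0.5901, 0.1185, 0.1165]
tool_rot: [0.436, 0.9, 0.001, 0.001]
ft_force: [0.7, -0.4, -1.6]
grip_width: 0.0583
grasp_force: 64.9
```

Call:
carry_out --plan '[{"dx": 0, "dy": 0, "dz": 0, "twist": -7, "fingers": 1}, {"dx": 0, "dy": 0, "dz": 0, "twist": -14, "fingers": 1}, {"dx": 0, "dy": 0, "dz": 0, "twist": -21, "fingers": 1}, {"dx": 0, "dy": 0, "dz": 0, "twist": -28, "fingers": 1}, {"dx": 0, "dy": 0, "dz": 0, "twist": -35, "fingers": 1}]'

```text
clock: 19.82
eef_pos: [0.5885, 0.1158, 0.1157]
tool_rot: [0.146, 0.989, 0.0, 0.0]
ft_force: [0.3, 0.1, -0.8]
grip_width: 0.0581
grasp_force: 65.0
```

Call:
carry_out --plan '[{"dx": 0, "dy": 0, "dz": 0, "twist": -7, "fingers": 1}, {"dx": 0, "dy": 0, "dz": 0, "twist": -14, "fingers": 1}, {"dx": 0, "dy": 0, "dz": 0, "twist": -21, "fingers": 1}, {"dx": 0, "dy": 0, "dz": 0, "twist": -26, "fingers": 1}, {"dx": 0, "dy": 0, "dz": 0, "twist": -26, "fingers": 1}]'

```text
clock: 20.23
eef_pos: [0.5886, 0.1156, 0.1158]
tool_rot: [-0.078, 0.997, 0.0, 0.0]
ft_force: [-0.3, 0.4, -1.6]
grip_width: 0.0584
grasp_force: 65.0
```

```bash
python3 go.py 652 177.3 55 98.8
```

```text
at [588.6 115.6 115.8] yaw 98.9 j6 0.04 w 58.4 -> d [-72.2  51.1  60.8] tw 0.1
```

Call:
carry_out --plan '[{"dx": -20, "dy": 15, "dz": 0, "twist": 0, "fingers": 1}, {"dx": -48, "dy": 34, "dz": 20, "twist": 0, "fingers": 1}, {"dx": -72, "dy": 51, "dz": 45, "twist": 0, "fingers": 1}, {"dx": -72, "dy": 51, "dz": 58, "twist": 0, "fingers": 1}, {"dx": -72, "dy": 51, "dz": 58, "twist": 0, "fingers": 1}]'

```text
clock: 20.65
eef_pos: [0.6494, 0.1776, 0.052]
tool_rot: [-0.077, 0.997, -0.001, -0.004]
ft_force: [-1.1, 0.0, -1.6]
grip_width: 0.0582
grasp_force: 65.0
```

Call:
carry_out --plan '[{"dx": 0, "dy": 0, "dz": 0, "twist": 0, "fingers": 1}, {"dx": 0, "dy": 0, "dz": 0, "twist": 0, "fingers": 1}, {"dx": 0, "dy": 0, "dz": 0, "twist": 0, "fingers": 1}, {"dx": 0, "dy": 0, "dz": 0, "twist": 0, "fingers": 1}, {"dx": 0, "dy": 0, "dz": 0, "twist": 0, "fingers": 1}]'

```text
clock: 21.07
eef_pos: [0.6525, 0.1768, 0.0593]
tool_rot: [-0.077, 0.997, 0.0, 0.001]
ft_force: [-0.2, 0.4, -1.4]
grip_width: 0.0582
grasp_force: 65.0
```

Run:
```python
from workcell import camera
from go import go
import cv2,numpy as np
go(652,177.3,15,98.8)
c=camera('wrist');cv2.imwrite('pics/w4.png',c['image'][:,:,::-1])
np.savez('w4.npz',**{k:c[k] for k in('intrinsics','eye','attitude')})
```

```text
at [652.5 176.8  59.3] yaw 98.8 j6 0.11 w 58.2 -> d [ 0.5  0.5 44.3] tw 0.0
```

View pics/w4.png

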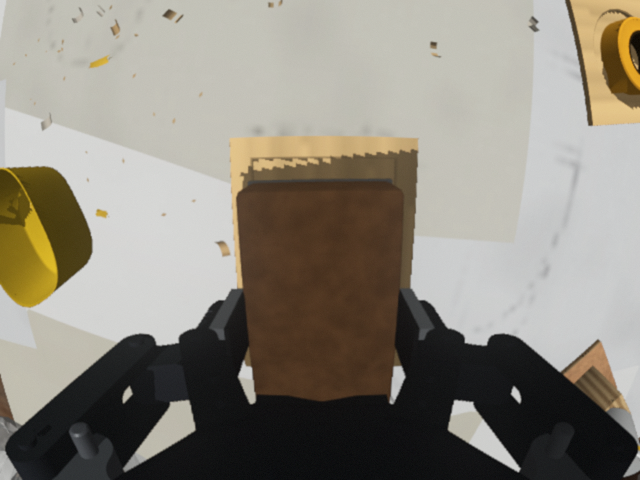

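The wrist view shows the cork block (columns 238–404, end at row ~180–188) over its tray (230–418, edge at row 138). The cup is upright at far left and the tape is in its tray at top right.

Run:
```python
from h import *
c=dict(np.load('w4.npz'));u=np.array([np.cos(np.radians(8.8)),np.sin(np.radians(8.8))])
print('cork',fish(c,[321,188],.075)*1e3+50*u,fish(c,[321,180],.047)*1e3+50*u,'tray',fish(c,[324,138],.0065)*1e3+70*u)
```

```text
cork [[651.92771821 176.18910036]] [[652.16000921 176.24864774]] tray [[654.11852454 178.14801373]]
```

Call:
carry_out --plan '[{"dx": 0, "dy": 0, "dz": 15, "twist": 0, "fingers": 1}, {"dx": 0, "dy": 0, "dz": 30, "twist": 0, "fingers": 1}, {"dx": 0, "dy": 0, "dz": 33, "twist": 0, "fingers": 1}, {"dx": 0, "dy": 0, "dz": 33, "twist": 0, "fingers": 1}, {"dx": 0, "dy": 0, "dz": 33, "twist": 0, "fingers": 1}]'

```text
clock: 21.53
eef_pos: [0.6519, 0.177, 0.0248]
tool_rot: [-0.077, 0.997, 0.0, 0.0]
ft_force: [1.4, 0.3, -0.2]
grip_width: 0.0583
grasp_force: 65.0
```

```bash
python3 go.py 652 177.3 15 98.8
```

```text
at [651.9 177.   24.8] yaw 98.9 j6 0.11 w 58.3 -> d [-0.2  0.2  9.8] tw 0.1
```

Call:
carry_out --plan '[{"dx": -1, "dy": 1, "dz": 4, "twist": 0, "fingers": 1}, {"dx": -1, "dy": 1, "dz": 7, "twist": 0, "fingers": 1}, {"dx": -1, "dy": 1, "dz": 9, "twist": 0, "fingers": 1}, {"dx": -1, "dy": 1, "dz": 10, "twist": 0, "fingers": 1}, {"dx": -1, "dy": 1, "dz": 10, "twist": 0, "fingers": 1}]'

```text
clock: 21.95
eef_pos: [0.653, 0.1784, 0.0153]
tool_rot: [-0.077, 0.997, 0.0, 0.001]
ft_force: [-0.4, -0.5, 3.7]
grip_width: 0.0583
grasp_force: 65.5
```

Call:
carry_out --plan '[{"dx": 0, "dy": 0, "dz": 0, "twist": 0, "fingers": -0.3}, {"dx": 0, "dy": 0, "dz": 0, "twist": 0, "fingers": -0.6}, {"dx": 0, "dy": 0, "dz": 0, "twist": 0, "fingers": -1}, {"dx": 0, "dy": 0, "dz": 0, "twist": 0, "fingers": -1}, {"dx": 0, "dy": 0, "dz": 0, "twist": 0, "fingers": -1}]'

```text
clock: 22.37
eef_pos: [0.6525, 0.1782, 0.014]
tool_rot: [-0.077, 0.997, -0.0, -0.0]
ft_force: [-0.3, -1.0, -0.8]
grip_width: 0.0855
grasp_force: 0.0
```

Call:
carry_out --plan '[{"dx": 0, "dy": 0, "dz": -20, "twist": 0, "fingers": -1}, {"dx": 0, "dy": 0, "dz": -60, "twist": 0, "fingers": -1}, {"dx": 0, "dy": 0, "dz": -100, "twist": 0, "fingers": -1}, {"dx": 20, "dy": 0, "dz": -140, "twist": 0, "fingers": -1}, {"dx": 50, "dy": 0, "dz": -150, "twist": 0, "fingers": -1}]'

```text
clock: 22.78
eef_pos: [0.6082, 0.1717, 0.1705]
tool_rot: [-0.077, 0.997, 0.001, 0.006]
ft_force: [-0.4, 0.5, 1.9]
grip_width: 0.0854
grasp_force: 0.0
```

Call:
carry_out --plan '[{"dx": 40, "dy": -10, "dz": 0, "twist": 0, "fingers": -1}, {"dx": 80, "dy": -20, "dz": 0, "twist": 0, "fingers": -1}, {"dx": 120, "dy": -30, "dz": 0, "twist": 0, "fingers": -1}, {"dx": 160, "dy": -40, "dz": 0, "twist": 0, "fingers": -1}, {"dx": 200, "dy": -50, "dz": 0, "twist": 0, "fingers": -1}]'

```text
clock: 23.2
eef_pos: [0.4113, 0.0897, 0.1641]
tool_rot: [-0.077, 0.997, -0.0, 0.0]
ft_force: [0.1, -0.8, 1.2]
grip_width: 0.0851
grasp_force: 0.0
```

Run:
```python
from workcell import camera
import cv2,numpy as np
im=camera('top')['image'][:,:,::-1];s=camera('scene')['image'][:,:,::-1]
f=lambda a:cv2.resize(a,(400,300),interpolation=cv2.INTER_CUBIC)
cv2.imwrite('pics/fin.png',np.vstack([np.hstack([f(im[200:260,190:270]),f(im[195:255,305:385])]),np.hstack([f(im[260:320,368:448]),f(im[260:320,124:204])])]))
```

```text
(no output)
```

View pics/fin.png

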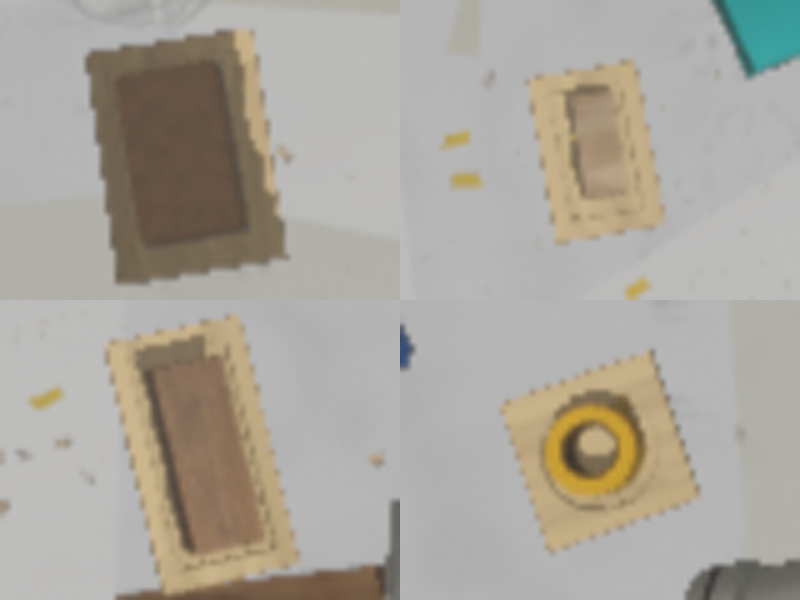

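All four pieces lie flat in their own pockets. The strip is the furthest off-centre at about 5 mm, well under 12 mm. The arm is clear, so I'm handing in.

```bash
python3 -c "from workcell import job_done;print(job_done())"
```

```text
the job is handed in; nothing more can be done
None
```

The job is handed in: the strip, tape, beech block and cork block each lie flat in their own tray (largest offset about 5 mm), the cup is undisturbed, and the arm finished clear at about 23 s; no verdict came back.

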